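Test the labeller's stop button and re-arm the machine

ROBOT

A 6-joint arm with a two-finger parallel gripper is mounted at the origin on the work surface. World frame = base frame: x ahead of the robot, y to its left, z up, the work surface at z = 0. Lengths are in mm, angles in rad, forces in N, time in s.
With the tool pointing down it reaches from about 350 to 775 mm from the base axis. Payload 5.5 kg.
Tool frame: the origin (TCP) lies on the centre line of the jaws, within the pads' length; the fingertips stand 22 mm ahead of it and the grasp point (between the pads) lies 3 mm ahead of it; z points along the fingers, y is the line along which they close (so a half turn about z gives the same grasp; the last joint's range is limited). The gripper opens to 85 mm and grips with 20 to 120 N. Pads are 22 mm wide; open, the fingers measure 114 mm over their backs; the gripper's body (76 mm by 85 mm) begins 54 mm behind the grasp point. The pads swing forward as they close: fully open they stand 13 mm farther back than shut.
Start: joints at [0.97, 0.313, 0.046, 1.304, 0, 1.431], TCP at [255.711, 515.055, 253.323] pointing down, gripper open.
Joint ranges: [-2.76, 2.76], [-0.86, 1.69], [-1.03, 1.26], [-2.2, 2.34], [-1.47, 1.5], [-3.14, 3.14]. Speed limits (rad/s): [2.57, 2.57, 3.14, 3.14, 3.14, 3.14].

INTERFACE

Orientations are given as a unit quaternion [w, x, y, z].
In Python, from workcell import read_state, cams, ticket gives the robot as it stands.
- The arm moves only by the shell command python3 -m pendant 'ROWS' [OPENING] [FORCE]. ROWS is JSON, a list of rows, each an object with "dp": the shift along the world's x, y, z in mm, a list of three; "dr": the turn, a rotation vector about the world's x, y, z in rad, a list of three. A call has exactly 8 rows; each row shifts and turns the commanded pose from where the row before left it; what a row does not reach is not made up. A row lasts 1/8 s, in which the tool goes at most 62.5 mm and 10.7 degrees, less where a joint would pass 70% of its speed; a pose out of reach is approached as far as the arm can. A call with a gripper value outside its range is refused whole. OPENING is the opening in per cent of the stroke, from 0 (shut) to 100 (fully open), set as the call begins (- or left out, the last holds). The fingers move at their own pace and stop on an object; FORCE is the grip in N (left out, the last holds). Time passes only in rows, so rows that do not move let the fingers close, or fill a call up. It gives the time, the measured TCP pose, the force, the opening and the grip force at its end, in the units of the state.
- read_state(): the state, without advancing time (a new reading comes with each control period).
- cams.grab_frame(name): name is "scene" or "top" or "wrist"; returns the picture (420x560x3 uint8, red, green, blue); there is no depth.
- cams.camera_model(name): a dict with "intrinsics" (3x3 intrinsics, pixels), "dist" ([k1, k2, p1, p2, k3] as OpenCV has them; the pictures are not rectified), "xyz" and "attitude" of the camera in the world; the wrist camera has in their place "T_tool_cam" (4x4, takes a point from camera to tool coordinates, whose origin is the TCP and whose axes are the flange's). Camera axes: x right, y up, looking along -z (the intrinsics and any distortion apply to the point x, -y, -z); pixel columns grow to the right and rows downward; lengths in mm; the calibration is good to about 2 mm. A picture is of the moment at which its call begins: read the wrist's pose just before it. camera_model takes no time and is no camera call.
- ticket.hand_in(): hands the job in; it is judged then, once.
The state is a dict: "clock": time; "joints": joint angles; "joint_vel": joint speeds; "joint_torque": joint torques, N m; "position": TCP position; "orientation": TCP orientation; "wrist_force": force on the tool from outside, world axes, zero at the start; "wrist_torque": the same for the moment, N m; "width": finger opening in mm; "finger_force": force on a finger pad.
Only numpy, scipy, OpenCV 4.12 (cv2) and the standard library are available. Lean on these libraries where they do the work, as an engineer would, in place of code of your own. Each camera call takes 0.05 s, during which the arm holds its last target. There are 200 camera calls.

TASK

Do the start-of-shift stop test on the bottle labeller: press its three-lobed mushroom stop button down until it latches, then push its head round clockwise by a lobe until it pops back out, and after that press the reset button to re-arm the machine. Leave the speed dial as it is set, and do not shift or pick up the bottles or the wine glass.

Things in the scene. Friction and masses are not known exactly. Their poses are not given: they have to be found in the camera images.
- labeller: Bottle labeller, fixed. Origin on the table under the middle of its console: x away from the console's front edge, y towards the bottle rollers, z up. The console, 200 (x) by 250 mm (y), has a level top 100 mm above the table. On it: stop button at x 0, y -55 mm; reset button -45, 65; speed dial 50, 65. Beyond it, y 125 to 440: rollers with a bottle (top 156 mm above the table), label reel (top 202 mm).
- stop_top (a point): Top centre of the stop button's head, on its vertical axis, 46 mm above the console when out; goes down with it. The head: a domed hub of 20 mm radius, 26 mm high, with three round lobes (10 mm radius, centred 29 mm from the axis, 20 mm high, undersides 20 mm above the console when out). Unturned, the lobes lie at 180, 60 and -60 deg from the labeller's x towards its y. Below: a collar 50 mm wide, 10 mm high.
- stop_lobe (a point): Centre of the lobe at -60 degrees, at its half height (10 mm above its underside); it goes down and turns with the head.
- stop (a joint): How far the stop head is pushed down, in m: 0 out, 0.010 hard stop. A spring pushes it up with 10 N at 0, 13 N at 0.0045 and 17 N at 0.010. Pressed past 0.0055 with the head unturned it latches, and then rests at about 0.0043 when let go.
- stop_head (a joint): Turn of the stop head in rad, clockwise seen from above: 0 at rest, 1.05 hard stop. A return spring resists with 0.045 N m at 0 and 0.07 N m at 0.8, and brings it back to 0 when let go. Turned some 0.6 to 0.75, the latch lets go and the head springs up to stop = 0.
- stop_latch (a joint): The catch inside the stop button, in rad: near 0 when the button is out and unturned; 0.8 when it has snapped under its ledge, that is latched. (It also rises if the head is turned while out.).
- reset_top (a point): Centre of the top of the reset push button, a plain round grey button 28 mm across, 22 mm above the console, in a black ring 44 mm across and 12 mm high.
- reset (a joint): How far the reset button is pushed in, in m: 0 out, 0.006 fully in. Springs back; 1.5 N at the start, 5 N fully in.
- speed_mark (a point): Outer end of the white mark on the bar grip of the speed dial (36 mm across, top 44 mm above the console), 16 mm from its axis. The dial turns and stays where it is left; leave it.
- cradle_bottle: Wine bottle without a label lying on the labeller's rollers, 74 mm across, 300 mm long, 1.25 kg. Origin at the middle of its base, its z axis towards the mouth. Loose; leave it there.
- full_bottle: Labelled wine bottle standing on the table, 74 mm across, 300 mm tall, 1.25 kg. Origin in the middle of its base.
- wine_glass: Empty stemmed wine glass standing on the table, foot 72 mm, bowl 82 mm across, 205 mm tall, 0.17 kg. Origin in the middle of its foot.
Not all that is in view belongs to the job. What is shaped like the wine_glass but pink or red is not meant.

How it is judged:
By the outcome, as a careful person would: the job done as asked, in the order asked, and still so for the second after the job is handed in, with the robot touching nothing.
It also fails if it takes over 54 s, if anything falls off the work surface, if the arm or the gripper's body presses on something with over 40 N, if the wrist force passes 120 N, or if a joint passes its speed limit or range.

## Working session

There is one attempt and no reset: what is moved stays moved. The work goes in short steps, Python scripts to look and compute and a shell command to move; the robot and the scene stay as the last step left them, time stands still between calls to the robot, and variables do not carry over. Pictures are saved under pics/ and viewed, at most 10 in all, crops included, and the job is handed in when it is done.

```bash
mkdir -p pics
python3 - <<'E'
from workcell import read_state, cams
import cv2
s=read_state();print(s)
for n in("scene","top"):
    m=cams.camera_model(n);print(n,m)
    cv2.imwrite(f"pics/{n}0.png",cv2.resize(cams.grab_frame(n)[:,:,::-1],(800,600),interpolation=cv2.INTER_CUBIC))
print(cams.camera_model("wrist"))
E
```

```text
{'clock': 0.0, 'joints': array([9.70397439e-01, 3.14006912e-01, 4.49652045e-02, 1.30359154e+00,
       1.64291590e-05, 1.43122776e+00]), 'joint_vel': array([-0.00094492,  0.00066019,  0.00245255,  0.0007914 ,  0.00109255,
        0.00117462]), 'joint_torque': array([ 2.34527233e-04, -4.80623674e+01,  2.98536462e+01,  1.91713823e-02,
       -9.43390637e-05,  8.88671281e-06]), 'position': array([255.41605952, 514.62936184, 252.39949457]), 'orientation': array([-3.39774009e-04,  2.28381643e-01,  9.73571251e-01, -8.53340157e-04]), 'wrist_force': array([-0.27231302, -0.55889027, -0.03780012]), 'wrist_torque': array([3.43798612e-02, 3.86329575e-02, 3.90397689e-06]), 'finger_force': 0.0, 'width': 85.40682546572505}
scene {'intrinsics': array([[536.07087191,   0.        , 283.17586069],
       [  0.        , 536.07087191, 205.67702772],
       [  0.        ,   0.        ,   1.        ]]), 'dist': array([-0.21659262,  0.        ,  0.        ,  0.        ,  0.        ]), 'xyz': array([1225.51339654, -818.00959779, 1394.6687913 ]), 'attitude': array([0.88225555, 0.29328733, 0.1240471 , 0.346727
[... 303 characters left out ...]
1, 1287.04463826]), 'attitude': array([ 0.70801336,  0.06513672, -0.07354888, -0.69933172])}
{'intrinsics': array([[295.76085419,   0.        , 283.60407729],
       [  0.        , 295.76085419, 207.51356058],
       [  0.        ,   0.        ,   1.        ]]), 'dist': array([-0.03960325,  0.        ,  0.        ,  0.        ,  0.        ]), 'T_tool_cam': array([[ 4.58340949e-05,  9.48929808e-01,  3.15487270e-01,
         8.27848690e+01],
       [ 9.99999987e-01, -9.17094093e-05,  1.30565325e-04,
        -6.98389226e-01],
       [ 1.52830480e-04,  3.15487260e-01, -9.48929800e-01,
        -1.21398744e+02],
       [ 0.00000000e+00,  0.00000000e+00,  0.00000000e+00,
         1.00000000e+00]])}
```

View pics/scene0.png

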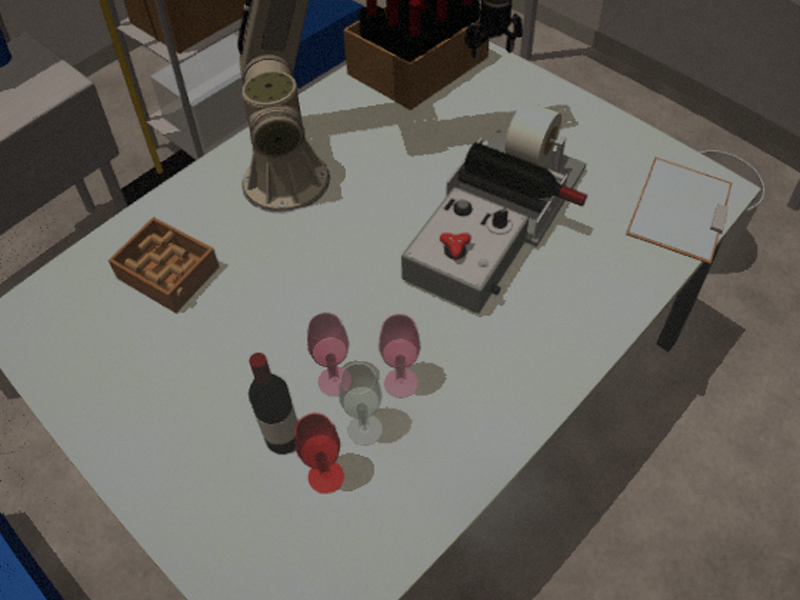

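View pics/top0.png

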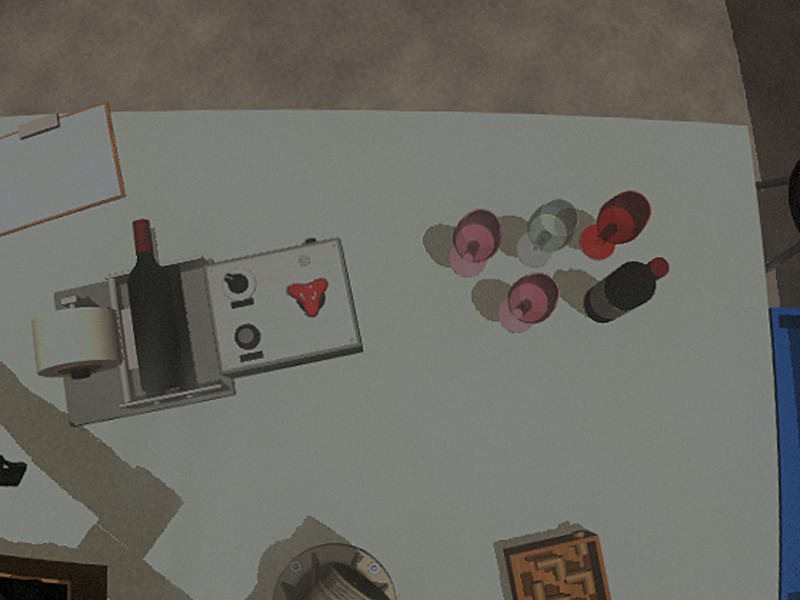

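The scene view shows the console at about (465,245), with the stop head at (455,243). In the top view the stop head is at (310,296), the reset button at (247,335) and the dial at (237,284). I'll enlarge both views.

```bash
cat > h.py <<'E'
import numpy as np,cv2
from scipy.spatial.transform import Rotation as R
from workcell import read_state,cams
def q(a): return R.from_quat(np.r_[a[1:],a[0]])
def pose(n,s=None):
    m=cams.camera_model(n)
    if n=="wrist":
        T=np.array(m["T_tool_cam"]);Rt=q(s["orientation"]).as_matrix()
        return m,Rt@T[:3,:3],Rt@T[:3,3]+s["position"]
    return m,q(m["attitude"]).as_matrix(),m["xyz"]
def proj(n,P,s=None):
    m,Rc,t=pose(n,s);p=(np.atleast_2d(P)-t)@Rc*[1,-1,-1]
    return cv2.projectPoints(p,np.zeros(3),np.zeros(3),m["intrinsics"],m["dist"])[0][:,0]
def onplane(n,uv,z,s=None):
    m,Rc,t=pose(n,s)
    u=cv2.undistortPoints(np.array(uv,float).reshape(-1,1,2),m["intrinsics"],m["dist"])[:,0]
    d=np.c_[u[:,0],-u[:,1],-np.ones(len(u))]@Rc.T
    return t+d*((z-t[2])/d[:,2])[:,None]
E
python3 - <<'E'
from h import *
f=cv2.imread  
a=cams.grab_frame("top")[150:280,130:270,::-1]; b=cams.grab_frame("scene")[120:225,270:410,::-1]
a=cv2.resize(a,None,fx=4,fy=4,interpolation=cv2.INTER_CUBIC)
b=cv2.resize(b,None,fx=5,fy=5,interpolation=cv2.INTER_CUBIC)
cv2.imwrite("pics/t1.png",cv2.convertScaleAbs(a,alpha=1.5));cv2.imwrite("pics/s1.png",cv2.convertScaleAbs(b,alpha=1.5))
E
```

```text
(no output)
```

View pics/t1.png

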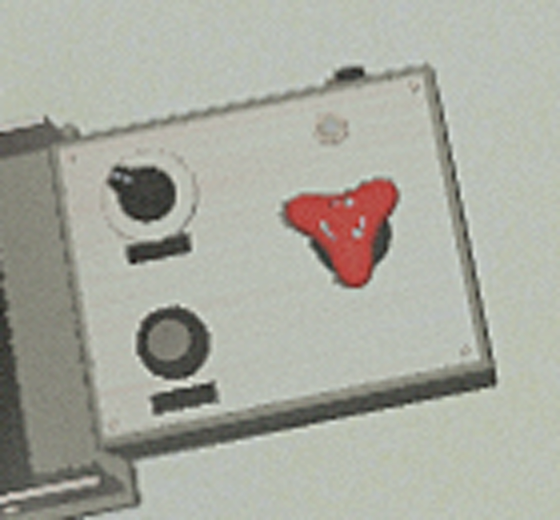

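View pics/s1.png

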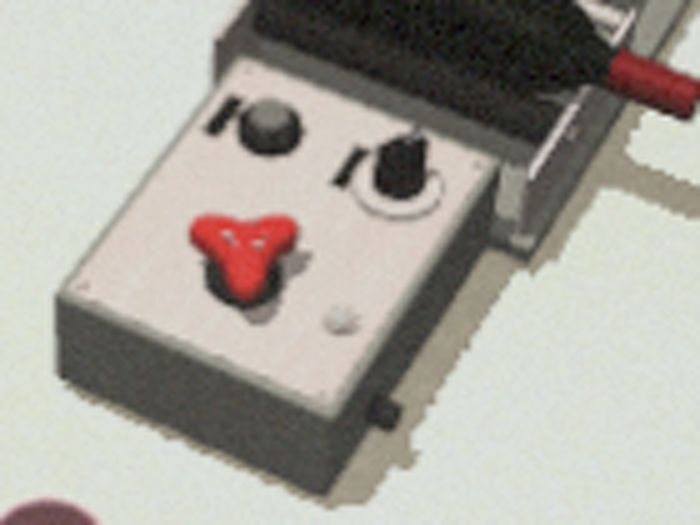

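The top crop shows:
- console corners at (62,140), (430,68), (490,365) and (100,440)
- lobes at (305,212), (380,196) and (353,270)
- reset button at (168,341)

The scene crop shows corners at (60,297), (330,415), (235,55) and (495,165), and the reset button at (272,117). Next I'll fit the labeller pose.

```bash
cat > fit.py <<'E'
from h import *
from scipy.optimize import least_squares
c,s=np.cos,np.sin
L=lambda a,z:[29*c(np.radians(a)),-55+29*s(np.radians(a)),z]
M=np.array([[100,125,100],[100,-125,100],[-100,-125,100],[-100,125,100],[-45,65,122],L(60,140),L(-60,140),L(180,140)],float)
T=(np.array([[62,140],[430,68],[490,365],[100,440],[168,341],[305,212],[380,196],[353,270]])+.5)/4-.5+[130,150]
S=(np.array([[495,165],[330,415],[60,297],[235,55],[272,117]])+.5)/5-.5+[270,120]
def W(p,P): return np.c_[(R.from_euler('z',p[2]).apply(np.atleast_2d(P)))+[p[0],p[1],0]]
def res(p,a=1,b=1): return np.r_[a*(proj("top",W(p,M))-T).ravel(),b*(proj("scene",W(p,M[:5]))-S).ravel()]
for a,b in((1,1),(1,0),(0,1)):
    r=least_squares(res,[550,100,0.2],args=(a,b),x_scale=[1,1,.01],loss='soft_l1');print(r.x,np.abs(r.fun).max())
    if a*b: p=r.x;print(r.fun.reshape(-1,2).round(1).tolist())
n=["stop","lobe-60","lobe60","lobe180","reset","dial"]
print(dict(zip(n,W(p,[[0,-55,146],L(-60,130),L(60,130),L(180,130),[-45,65,122],[50,65,144]]).round(1).tolist())))
E
python3 fit.py
```

```text
[5.27242307e+02 9.78187037e+01 2.15591673e-01] 3.4306971872262295
[[-3.4, 0.1], [1.1, -1.3], [1.4, 1.4], [-0.8, 2.7], [0.4, -0.4], [-0.8, -0.9], [0.8, -1.0], [0.6, -0.0], [1.9, -1.2], [0.2, 0.8], [-2.2, -0.9], [0.7, -1.0], [-0.5, -1.1]]
[5.26856682e+02 9.83449088e+01 2.09358265e-01] 3.4479925967961833
[5.29010015e+02 9.52340152e+01 2.22077737e-01] 2.210426219587191
{'stop': [539.0, 44.1, 146.0], 'lobe-60': [558.5, 22.7, 130.0], 'lobe60': [547.8, 71.7, 130.0], 'lobe180': [510.7, 37.9, 130.0], 'reset': [469.4, 151.7, 122.0], 'dial': [562.2, 172.0, 144.0]}
```

```bash
python3 -m pendant '[{"dp":[18,-29,6],"dr":[0,0,0.042]},{"dp":[18,-29,6],"dr":[0,0,0.042]},{"dp":[18,-29,6],"dr":[0,0,0.042]},{"dp":[18,-29,6],"dr":[0,0,0.042]},{"dp":[18,-29,6],"dr":[0,0,0.042]},{"dp":[18,-29,6],"dr":[0,0,0.042]},{"dp":[18,-29,6],"dr":[0,0,0.042]},{"dp":[18,-29,6],"dr":[0,0,0.042]}]' 0 40
python3 -m pendant '[{"dp":[17.5,-30,0],"dr":[0,0,0.042]},{"dp":[17.5,-30,0],"dr":[0,0,0.042]},{"dp":[17.5,-30,0],"dr":[0,0,0.042]},{"dp":[17.5,-30,0],"dr":[0,0,0.042]},{"dp":[17.5,-30,0],"dr":[0,0,0.042]},{"dp":[17.5,-30,0],"dr":[0,0,0.042]},{"dp":[17.5,-30,0],"dr":[0,0,0.042]},{"dp":[17.5,-30,0],"dr":[0,0,0.042]}]'
python3 - <<'E'
from h import *
s=read_state();f=cams.grab_frame("wrist");print(s["position"],s["orientation"],s["wrist_force"],s["joints"],s["width"])
cv2.imwrite("pics/w0.png",f[:,:,::-1]);np.save("w0.npy",np.r_[s["position"],s["orientation"]])
E
```

```text
clock: 1.2
position: [400.1, 282.0, 301.4]
orientation: [-0.0, 0.062, 0.998, 0.0]
wrist_force: [0.5, 0.2, 0.1]
width: 0.1
finger_force: 0.0
clock: 2.2
position: [540.1, 42.0, 301.2]
orientation: [-0.0, -0.106, 0.994, 0.0]
wrist_force: [0.5, -0.7, 0.8]
width: 0.0
finger_force: 0.0
[540.11214031  42.01492682 301.18457804] [-8.92918312e-05 -1.06061983e-01  9.94359510e-01  1.12747558e-04] [ 0.52499813 -0.73473015  0.79592166] [-7.06793187e-02  2.39466332e-01  6.33198715e-02  1.39486535e+00
  1.90540219e-04 -2.83203037e-01] 0.006967817337999479
```

View pics/w0.png

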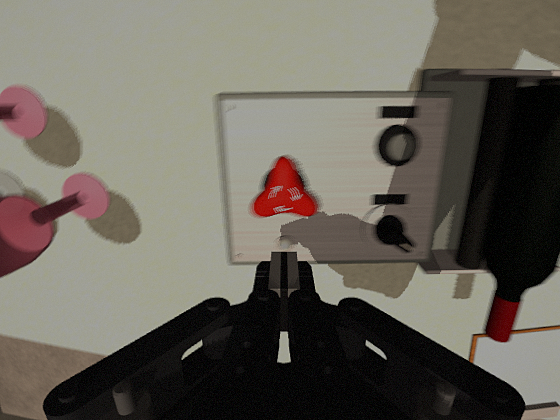

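The wrist view shows the lobes at (283,164), (264,207) and (304,207), and the reset button at (397,146). The console corners are at (217,94), (452,94), (434,263) and (229,263). I'll refit the pose with these.

```bash
cat >> fit.py <<'E'
print("wrist")
w=np.load("w0.npy");st=dict(position=w[:3],orientation=w[3:])
Wp=np.array([[434,263],[229,263],[217,94],[452,94],[397,146],[304,207],[264,207],[283,164]],float)
def rw(p): return (proj("wrist",W(p,M),st)-Wp).ravel()
ra=lambda p:np.r_[rw(p),res(p)]
for f in(rw,ra):
    r=least_squares(f,[527,97,.21],x_scale=[1,1,.01],loss='soft_l1');p=r.x;print(p);print(r.fun[:16].reshape(-1,2).round(1).tolist())
    print(dict(zip(n,W(p,[[0,-55,146],L(-60,130),L(60,130),L(180,130),[-45,65,122],[50,65,144]]).round(1).tolist())))
print("lobes/reset by ray",onplane("wrist",Wp[4:5],122,st),onplane("wrist",Wp[5:],140,st), "mean lobes", onplane("wrist",Wp[5:],140,st).mean(0))
print("top rays",onplane("top",T[5:],140).mean(0),onplane("top",T[4:5],122))
E
python3 fit.py|sed -n '/wrist/,$p'
```

```text
wrist
[5.25326896e+02 9.57103599e+01 2.17129743e-01]
[[-4.9, -0.5], [-1.8, 0.9], [-2.2, -4.2], [5.2, -4.0], [5.3, -0.0], [4.7, 0.9], [-5.2, 1.2], [0.6, 1.2]]
{'stop': [537.2, 42.0, 146.0], 'lobe-60': [556.7, 20.6, 130.0], 'lobe60': [545.9, 69.7, 130.0], 'lobe180': [508.9, 35.8, 130.0], 'reset': [467.4, 149.5, 122.0], 'dial': [560.2, 170.0, 144.0]}
[5.25853746e+02 9.66768287e+01 2.17993291e-01]
[[-4.2, -0.0], [-1.1, 1.5], [-1.4, -3.4], [5.8, -3.3], [6.0, 0.6], [5.5, 1.6], [-4.3, 1.9], [1.4, 2.0]]
{'stop': [537.7, 43.0, 146.0], 'lobe-60': [557.3, 21.6, 130.0], 'lobe60': [546.5, 70.6, 130.0], 'lobe180': [509.4, 36.7, 130.0], 'reset': [467.9, 150.4, 122.0], 'dial': [560.6, 171.0, 144.0]}
lobes/reset by ray [[468.58134065 144.19518781 122.        ]] [[545.94539401  64.81000594 140.        ]
 [554.43208231  25.45494997 140.        ]
 [507.86582736  34.99558524 140.        ]] mean lobes [536.08110123  41.75351372 140.        ]
top rays [537.41981129  44.49974448 140.        ] [[468.44908023 152.68576229 122.        ]]
```

Run:
```python
from h import *
exec(open("fit.py").read().split("for a,b")[0])
s=read_state();f=cams.grab_frame("wrist")[:,:,::-1];np.save("w0.npy",np.r_[s["position"],s["orientation"]]);print(s["joint_vel"].max(),s["position"])
f=cv2.convertScaleAbs(cv2.resize(f[80:275,210:470],None,fx=3,fy=3,interpolation=cv2.INTER_CUBIC),alpha=1.6)
p=[537.6-55*np.sin(.215),43+55*np.cos(.215),.215]
def poly(P,c):
    u=(proj("wrist",W(p,P),s)-[210,80]+.5)*3-.5
    cv2.polylines(f,[np.round(u).astype(int)],True,c,1)
def circ(x,y,r,z): t=np.linspace(0,6.28,40);return np.c_[x+r*np.cos(t),y+r*np.sin(t),0*t+z]
poly(M[:4],(0,160,0));poly(circ(-45,65,14,122),(0,160,0));poly(circ(-45,65,22,112),(255,0,0))
for a in(60,-60,180): l=L(a,140);poly(circ(l[0],l[1],10,140),(255,255,0));poly(circ(l[0],l[1],10,120),(255,0,0))
cv2.imwrite("pics/w1.png",f)
```

```text
0.1426201828660686 [542.25156037  38.73753848 300.65955846]Traceback (most recent call last):
  File "<stdin>", line 11, in <module>
  File "<string>", line 4, in <lambda>
TypeError: 'dict' object is not callable
```

```bash
cat > ov.py <<'E'
from h import *
import sys
exec(open("fit.py").read().split("for a,b")[0])
st=read_state();f=cams.grab_frame("wrist")[:,:,::-1];np.save("w0.npy",np.r_[st["position"],st["orientation"]]);print(st["joint_vel"].max(),st["position"],st["clock"])
f=cv2.convertScaleAbs(cv2.resize(f[80:275,210:470],None,fx=3,fy=3,interpolation=cv2.INTER_CUBIC),alpha=1.6)
p=[537.6+55*np.sin(-.215),43+55*np.cos(.215),.215]
def poly(P,c):
    u=(proj("wrist",W(p,P),st)-[210,80]+.5)*3-.5
    cv2.polylines(f,[np.round(u).astype(int)],True,c,1)
def circ(x,y,r,z): t=np.linspace(0,6.28,40);return np.c_[x+r*np.cos(t),y+r*np.sin(t),0*t+z]
poly(M[:4],(0,160,0));poly(circ(-45,65,14,122),(0,160,0));poly(circ(-45,65,22,112),(255,0,0))
for a in(60,-60,180): l=L(a,140);poly(circ(l[0],l[1],10,140),(255,255,0));poly(circ(l[0],l[1],10,120),(255,0,0))
cv2.imwrite("pics/w1.png",f)
E
python3 -m pendant '[{"dp":[0,0,0],"dr":[0,0,0]},{"dp":[0,0,0],"dr":[0,0,0]},{"dp":[0,0,0],"dr":[0,0,0]},{"dp":[0,0,0],"dr":[0,0,0]},{"dp":[0,0,0],"dr":[0,0,0]},{"dp":[0,0,0],"dr":[0,0,0]},{"dp":[0,0,0],"dr":[0,0,0]},{"dp":[0,0,0],"dr":[0,0,0]}]'; python3 ov.py
```

```text
clock: 3.3
position: [539.7, 43.0, 301.3]
orientation: [-0.0, -0.105, 0.994, 0.0]
wrist_force: [0.4, -0.0, 0.1]
width: 0.1
finger_force: 0.0
0.002170698223020268 [539.70774789  43.01900079 301.29027502] 3.3
```

View pics/w1.png

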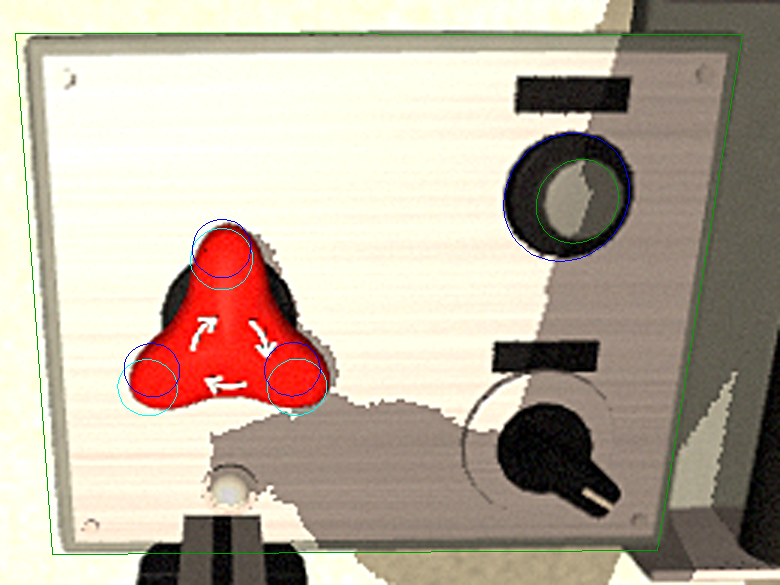

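The head and ring sit within about 2 mm of the model overlay: the ring outline matches, and the lobe centres are at (155,375), (297,380) and (228,250), which is +1.5 mm in y. I'm taking the stop at (537.4,44.5) and the reset at (468,151.5). Next I'll press.

```bash
python3 -m pendant '[{"dp":[-2,1.5,-10],"dr":[0,0,0]},{"dp":[0,0,-25],"dr":[0,0,0]},{"dp":[0,0,-30],"dr":[0,0,0]},{"dp":[0,0,-25],"dr":[0,0,0]},{"dp":[0,0,-20],"dr":[0,0,0]},{"dp":[0,0,-15],"dr":[0,0,0]},{"dp":[0,0,0],"dr":[0,0,0]},{"dp":[0,0,0],"dr":[0,0,0]}]'
python3 -m pendant '[{"dp":[0,0,-2],"dr":[0,0,0]},{"dp":[0,0,-2],"dr":[0,0,0]},{"dp":[0,0,-2],"dr":[0,0,0]},{"dp":[0,0,-2],"dr":[0,0,0]},{"dp":[0,0,-1],"dr":[0,0,0]},{"dp":[0,0,-1],"dr":[0,0,0]},{"dp":[0,0,0],"dr":[0,0,0]},{"dp":[0,0,0],"dr":[0,0,0]}]'
```

```text
clock: 4.35
position: [538.1, 44.5, 176.9]
orientation: [0.0, -0.105, 0.994, -0.0]
wrist_force: [0.0, -0.5, 1.4]
width: 0.2
finger_force: 0.0
clock: 5.35
position: [537.7, 44.6, 167.0]
orientation: [0.0, -0.105, 0.994, -0.0]
wrist_force: [-2.6, -0.6, 5.8]
width: 0.0
finger_force: 2.7
```

```bash
python3 -m pendant '[{"dp":[0,0,-1],"dr":[0,0,0]},{"dp":[0,0,-1],"dr":[0,0,0]},{"dp":[0,0,-1],"dr":[0,0,0]},{"dp":[0,0,-1],"dr":[0,0,0]},{"dp":[0,0,-1],"dr":[0,0,0]},{"dp":[0,0,-1],"dr":[0,0,0]},{"dp":[0,0,-1],"dr":[0,0,0]},{"dp":[0,0,-1],"dr":[0,0,0]}]'
```

```text
clock: 6.35
position: [537.8, 44.5, 160.2]
orientation: [0.001, -0.105, 0.994, -0.0]
wrist_force: [-5.1, -0.5, 13.5]
width: -0.0
finger_force: 6.7
```

```bash
python3 -m pendant '[{"dp":[0,0,-1],"dr":[0,0,0]},{"dp":[0,0,-0.5],"dr":[0,0,0]},{"dp":[0,0,0],"dr":[0,0,0]},{"dp":[0,0,0],"dr":[0,0,0]},{"dp":[0,0,0],"dr":[0,0,0]},{"dp":[0,0,0],"dr":[0,0,0]},{"dp":[0,0,0],"dr":[0,0,0]},{"dp":[0,0,0],"dr":[0,0,0]}]'
python3 -m pendant '[{"dp":[0,0,1],"dr":[0,0,0]},{"dp":[0,0,1],"dr":[0,0,0]},{"dp":[0,0,1],"dr":[0,0,0]},{"dp":[0,0,1],"dr":[0,0,0]},{"dp":[0,0,1],"dr":[0,0,0]},{"dp":[0,0,1.5],"dr":[0,0,0]},{"dp":[0,0,0],"dr":[0,0,0]},{"dp":[0,0,0],"dr":[0,0,0]}]'
```

```text
clock: 7.35
position: [537.9, 44.5, 159.0]
orientation: [0.001, -0.105, 0.994, -0.0]
wrist_force: [-4.8, 0.2, 15.2]
width: 0.0
finger_force: 7.1
clock: 8.35
position: [537.6, 44.5, 163.0]
orientation: [-0.0, -0.105, 0.994, 0.0]
wrist_force: [-0.6, 0.0, -0.7]
width: -0.1
finger_force: 0.0
```

It latched: contact was lost below the free height. Now I'll work out the arc around the head.

```bash
python3 -c "
import numpy as np
t=0.213-0.08*np.arange(17);P=37*np.c_[np.cos(t),np.sin(t)]
print((P[0]+[537.4,44.5]).round(1),np.diff(P.round(1),axis=0).round(1).tolist())"
python3 -m pendant '[{"dp":[0,0,10],"dr":[0,0,0]},{"dp":[9,2,5],"dr":[0,0,0]},{"dp":[14,3,0],"dr":[0,0,0]},{"dp":[13,2.8,0],"dr":[0,0,0]},{"dp":[0,0,0],"dr":[0,0,0]},{"dp":[0,0,0],"dr":[0,0,0]},{"dp":[0,0,0],"dr":[0,0,0]},{"dp":[0,0,0],"dr":[0,0,0]}]'
```

```text
[573.6  52.3] [[0.5, -2.9], [0.2, -2.9], [0.1, -3.0], [-0.2, -3.0], [-0.4, -2.9], [-0.7, -2.9], [-0.9, -2.8], [-1.1, -2.7], [-1.4, -2.7], [-1.5, -2.5], [-1.7, -2.4], [-2.0, -2.2], [-2.0, -2.1], [-2.3, -1.9], [-2.4, -1.8], [-2.5, -1.5]]
clock: 9.35
position: [573.4, 52.3, 178.4]
orientation: [-0.0, -0.105, 0.994, 0.0]
wrist_force: [-0.1, 0.5, -0.1]
width: 0.1
finger_force: 0.0
```

Now down 39 mm, watching the force.

```bash
python3 -m pendant '[{"dp":[0,0,-8],"dr":[0,0,0]},{"dp":[0,0,-8],"dr":[0,0,0]},{"dp":[0,0,-8],"dr":[0,0,0]},{"dp":[0,0,-8],"dr":[0,0,0]},{"dp":[0,0,-7],"dr":[0,0,0]},{"dp":[0,0,0],"dr":[0,0,0]},{"dp":[0,0,0],"dr":[0,0,0]},{"dp":[0,0,0],"dr":[0,0,0]}]'
python3 -m pendant '[{"dp":[0.5,-2.9,0],"dr":[0,0,-0.08]},{"dp":[0.2,-2.9,0],"dr":[0,0,-0.08]},{"dp":[0.1,-3,0],"dr":[0,0,-0.08]},{"dp":[-0.2,-3,0],"dr":[0,0,-0.08]},{"dp":[-0.4,-2.9,0],"dr":[0,0,-0.08]},{"dp":[-0.7,-2.9,0],"dr":[0,0,-0.08]},{"dp":[-0.9,-2.8,0],"dr":[0,0,-0.08]},{"dp":[-1.1,-2.7,0],"dr":[0,0,-0.08]}]'
```

```text
clock: 10.35
position: [574.0, 52.3, 139.7]
orientation: [0.0, -0.105, 0.994, -0.0]
wrist_force: [0.1, -0.1, -0.4]
width: -0.2
finger_force: 0.0
clock: 11.35
position: [572.2, 29.7, 139.9]
orientation: [0.001, 0.214, 0.977, 0.001]
wrist_force: [2.0, 1.9, -1.0]
width: 0.3
finger_force: 1.2
```

Contact, about 2.8 N as expected. I'll continue the sweep.

```bash
python3 -m pendant '[{"dp":[-1.4,-2.7,0],"dr":[0,0,-0.08]},{"dp":[-1.5,-2.5,0],"dr":[0,0,-0.08]},{"dp":[-1.7,-2.4,0],"dr":[0,0,-0.08]},{"dp":[-2,-2.2,0],"dr":[0,0,-0.08]},{"dp":[-2,-2.1,0],"dr":[0,0,-0.08]},{"dp":[-2.3,-1.9,0],"dr":[0,0,-0.08]},{"dp":[-2.4,-1.8,0],"dr":[0,0,-0.08]},{"dp":[-2.5,-1.5,0],"dr":[0,0,-0.08]}]'
python3 - <<'E'
from h import *
s=read_state();print(s["position"],s["wrist_force"],s["wrist_torque"],s["joints"].round(2))
f=cams.grab_frame("wrist")[:,:,::-1]; g=cams.grab_frame("scene")[120:225,270:410,::-1]
a=cv2.resize(f,(560,420));b=cv2.resize(g,(560,420),interpolation=cv2.INTER_CUBIC)
cv2.imwrite("pics/push.png",cv2.convertScaleAbs(cv2.resize(np.hstack([a[100:400,100:500],b[60:360,80:480]]),(800,300)),alpha=1.5))
E
```

```text
clock: 12.35
position: [556.6, 12.0, 140.1]
orientation: [0.001, 0.51, 0.86, 0.001]
wrist_force: [2.6, 0.6, -1.8]
width: 0.2
finger_force: 0.9
[556.60639815  12.0376809  140.0654181 ] [ 2.60346738  0.63248604 -1.84674087] [ 0.00387593 -0.39564218  0.00952274] [-0.12  0.33 -0.21  1.02  0.    0.95]
```

View pics/push.png

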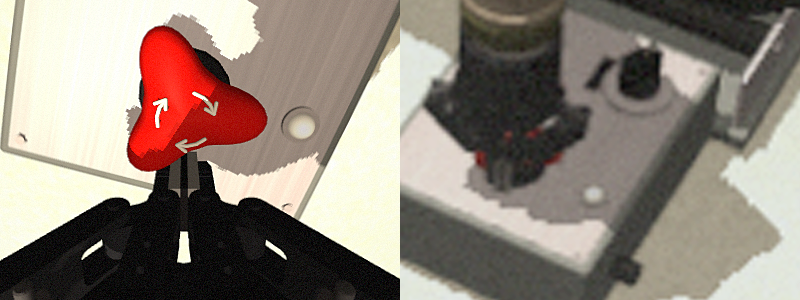

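The head has turned, with lobe centres in the picture at about (165,44), (246,120) and (147,150). I'll compute the turn from these.

Run:
```python
from h import *
s=read_state()
for z in(134,140):
    P=onplane("wrist",np.array([[165,44],[246,120],[147,150]])+100,z,s)[:,:2];C=P.mean(0)
    a=np.degrees(np.arctan2(*(P-C).T[::-1]));print(z,C,np.linalg.norm(P-C,axis=1),a,[min(((t-x)%360 for t in(192.3,72.3,-47.7)),key=lambda v:abs(v-45)) for x in a])
```

```text
134 [536.75206353  46.92742551] [29.51338774 28.38069374 28.58347475] [ 136.56884499   15.7009743  -101.88985288] [np.float64(55.731155010447594), np.float64(56.59902569560191), np.float64(54.189852884236274)]
140 [535.73972513  48.64157202] [28.12256599 27.04325032 27.23647525] [ 136.56884499   15.7009743  -101.88985288] [np.float64(55.731155010447594), np.float64(56.599025695601895), np.float64(54.189852884236444)]
```

The head has turned about 0.95 rad, past the release angle. I'll follow it back, lift, and move over the reset button.

```bash
python3 -m pendant '[{"dp":[4.9,3.3,0],"dr":[0,0,0.16]},{"dp":[4.3,4,0],"dr":[0,0,0.16]},{"dp":[3.7,4.6,0],"dr":[0,0,0.16]},{"dp":[2.9,5.2,0],"dr":[0,0,0.16]},{"dp":[2,5.5,0],"dr":[0,0,0.16]},{"dp":[1.1,5.9,0],"dr":[0,0,0.16]},{"dp":[0.1,5.9,0],"dr":[0,0,0.16]},{"dp":[-0.7,5.8,0],"dr":[0,0,0.16]}]'
python3 -m pendant '[{"dp":[0,0,0],"dr":[0,0,0]},{"dp":[0,0,10],"dr":[0,0,0]},{"dp":[0,0,25],"dr":[0,0,0]},{"dp":[0,0,30],"dr":[0,0,0]},{"dp":[-25,25,15],"dr":[0,0,0]},{"dp":[-30,25,0],"dr":[0,0,0]},{"dp":[-30,25,0],"dr":[0,0,0]},{"dp":[-20,24,0],"dr":[0,0,0]}]'
python3 -m pendant '[{"dp":[0,0,0],"dr":[0,0,0]},{"dp":[0,0,0],"dr":[0,0,0]},{"dp":[0,0,0],"dr":[0,0,0]},{"dp":[0,0,0],"dr":[0,0,0]},{"dp":[0,0,0],"dr":[0,0,0]},{"dp":[0,0,0],"dr":[0,0,0]},{"dp":[0,0,0],"dr":[0,0,0]},{"dp":[0,0,0],"dr":[0,0,0]}]'
python3 - <<'E'
from h import *
print(read_state()["position"])
for n,sl,o,k in(("scene",(slice(120,225),slice(270,410)),"pics/s1.png",5),("top",(slice(150,280),slice(130,270)),"pics/t1.png",4)):
    g=cv2.convertScaleAbs(cv2.resize(cams.grab_frame(n)[:,:,::-1][sl],None,fx=k,fy=k,interpolation=cv2.INTER_CUBIC),alpha=1.5)
    old=cv2.imread(o);cv2.imwrite(f"pics/{n}2.png",g)
    for im in(old,g):
        i=im.astype(int);m=(i[:,:,2]>1.8*i[:,:,1])&(i[:,:,2]>100);
        c=cv2.connectedComponentsWithStats(m.astype(np.uint8));m2=c[2][1:];j=[r for r in zip(m2.tolist(),c[3][1:].round(1).tolist()) if r[0][4]>1500];print(n,j)
E
```

```text
clock: 13.45
position: [573.6, 52.6, 139.4]
orientation: [-0.0, -0.109, 0.994, 0.0]
wrist_force: [-0.5, 0.1, 1.1]
width: -0.1
finger_force: 0.0
clock: 14.45
position: [467.6, 151.8, 220.3]
orientation: [0.0, -0.104, 0.995, 0.0]
wrist_force: [0.5, 1.4, -0.8]
width: 0.0
finger_force: 0.0
clock: 15.45
position: [468.7, 151.4, 219.3]
orientation: [0.0, -0.105, 0.994, 0.0]
wrist_force: [0.6, 0.0, 0.2]
width: 0.0
finger_force: 0.0
[468.70756552 151.38706599 219.32714286]
scene [([612, 50, 88, 55, 2244], [654.6, 77.4]), ([191, 217, 106, 82, 5096], [243.5, 248.5])]
scene [([612, 49, 88, 55, 2287], [654.4, 77.5]), ([191, 217, 106, 82, 5131], [243.8, 248.5])]
top [([287, 181, 110, 106, 5623], [346.2, 226.0])]
top [([287, 181, 109, 106, 5676], [346.1, 226.1])]
```

The head is back out and unturned, with the same image position as at the start. Now the reset.

```bash
python3 -m pendant '[{"dp":[0,0,-12],"dr":[0,0,0]},{"dp":[0,0,-20],"dr":[0,0,0]},{"dp":[0,0,-18],"dr":[0,0,0]},{"dp":[0,0,-12],"dr":[0,0,0]},{"dp":[0,0,-9],"dr":[0,0,0]},{"dp":[0,0,0],"dr":[0,0,0]},{"dp":[0,0,0],"dr":[0,0,0]},{"dp":[0,0,0],"dr":[0,0,0]}]'
python3 -m pendant '[{"dp":[0,0,-2],"dr":[0,0,0]},{"dp":[0,0,-2],"dr":[0,0,0]},{"dp":[0,0,-2],"dr":[0,0,0]},{"dp":[0,0,-1],"dr":[0,0,0]},{"dp":[0,0,-1],"dr":[0,0,0]},{"dp":[0,0,-1],"dr":[0,0,0]},{"dp":[0,0,0],"dr":[0,0,0]},{"dp":[0,0,0],"dr":[0,0,0]}]'
```

```text
clock: 16.55
position: [469.2, 151.4, 149.0]
orientation: [0.001, -0.105, 0.994, 0.0]
wrist_force: [0.3, -0.8, -0.1]
width: -0.1
finger_force: 0.0
clock: 17.55
position: [468.8, 151.4, 139.5]
orientation: [0.0, -0.105, 0.994, 0.0]
wrist_force: [-1.0, -0.5, 3.3]
width: 0.1
finger_force: 2.0
```

```bash
python3 -m pendant '[{"dp":[0,0,-0.5],"dr":[0,0,0]},{"dp":[0,0,-0.5],"dr":[0,0,0]},{"dp":[0,0,-0.5],"dr":[0,0,0]},{"dp":[0,0,0],"dr":[0,0,0]},{"dp":[0,0,0],"dr":[0,0,0]},{"dp":[0,0,0],"dr":[0,0,0]},{"dp":[0,0,0],"dr":[0,0,0]},{"dp":[0,0,0],"dr":[0,0,0]}]'
```

```text
clock: 18.55
position: [468.8, 151.4, 138.0]
orientation: [0.0, -0.105, 0.994, 0.0]
wrist_force: [-1.0, -1.0, 5.7]
width: 0.3
finger_force: 2.9
```

```bash
python3 -m pendant '[{"dp":[0,0,-0.5],"dr":[0,0,0]},{"dp":[0,0,-0.5],"dr":[0,0,0]},{"dp":[0,0,-0.5],"dr":[0,0,0]},{"dp":[0,0,0],"dr":[0,0,0]},{"dp":[0,0,0],"dr":[0,0,0]},{"dp":[0,0,0],"dr":[0,0,0]},{"dp":[0,0,0],"dr":[0,0,0]},{"dp":[0,0,0],"dr":[0,0,0]}]'
python3 -m pendant '[{"dp":[0,0,5],"dr":[0,0,0]},{"dp":[0,0,10],"dr":[0,0,0]},{"dp":[0,0,25],"dr":[0,0,0]},{"dp":[0,0,35],"dr":[0,0,0]},{"dp":[0,0,25],"dr":[0,0,0]},{"dp":[0,0,10],"dr":[0,0,0]},{"dp":[0,0,0],"dr":[0,0,0]},{"dp":[0,0,0],"dr":[0,0,0]}]'
python3 - <<'E'
from h import *
s=read_state();print(s["wrist_force"])
a=cv2.resize(cams.grab_frame("wrist"),(400,300));b=cv2.resize(cams.grab_frame("top")[150:280,110:283],(400,300))
cv2.imwrite("pics/end.png",cv2.convertScaleAbs(np.hstack([a,b])[:,:,::-1],alpha=1.5))
E
```

```text
clock: 19.55
position: [468.8, 151.4, 137.8]
orientation: [0.001, -0.105, 0.994, 0.0]
wrist_force: [-5.2, -1.3, 16.2]
width: -0.0
finger_force: 7.9
clock: 20.55
position: [468.1, 151.3, 245.1]
orientation: [-0.001, -0.105, 0.994, 0.0]
wrist_force: [-0.0, 0.7, -0.3]
width: -0.1
finger_force: 0.0
[-0.03566161  0.71189328 -0.29251434]
```

View pics/end.png

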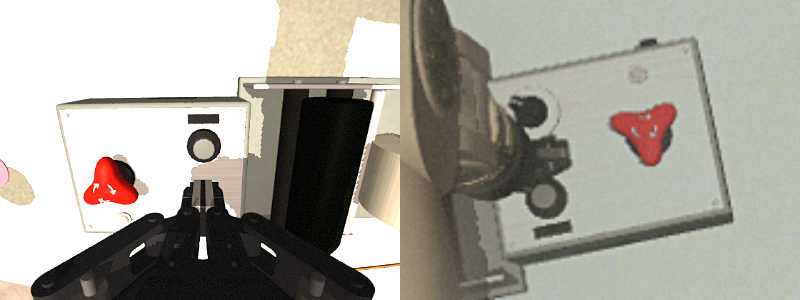

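The button bottomed out (16 N) and sprang back. The stop head is out and unturned, the dial and bottle are in place, and the arm is clear. Handing in.

```bash
python3 -c "
from workcell import ticket
print(ticket.hand_in())"
```

```text
the job is handed in; nothing more can be done
None
```

The stop test is done and handed in: the stop button was latched, turned clockwise by a lobe until it popped out, and the reset button then pressed fully in, at about 21 s of the 54 s allowed, with no contact made with the dial, bottles or glass.

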